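# Time the selector drum, then fit and hold down the gearbox cover

### The arm

A 6-joint arm with a two-finger parallel gripper is mounted at the origin on the work surface. World frame = base frame: x ahead of the robot, y to its left, z up, the work surface at z = 0. Lengths are in m, angles in rad, forces in N, time in s.
With the tool pointing down it reaches from about 0.275 to 0.825 m from the base axis. Payload 4.9 kg.
Tool frame: the origin (TCP) lies at the very end of the fingers, on their centre line; the grasp point (between the pads) lies 19 mm behind it (env.grasp_offset is the distance from the TCP to the grasp point, in m); z points along the fingers, y is the line along which they close (so a half turn about z gives the same grasp; the last joint's range is limited). The gripper opens to 85 mm and grips with 20 to 120 N. Pads are 22 mm wide; open, the fingers measure 114 mm over their backs; the gripper's body (76 mm by 85 mm) begins 54 mm behind the grasp point. The pads swing forward as they close: fully open they stand 13 mm farther back than shut.
Start: joints at [-1.26, 0.326, -0.193, 1.052, 0, 1.437], TCP at [0.237, -0.496, 0.231] pointing down, gripper open.
Joint ranges: [-2.65, 2.65], [-0.97, 1.79], [-1.3, 1.35], [-1.93, 2.1], [-1.47, 1.37], [-3.14, 3.14]. Speed limits (rad/s): [2.57, 2.57, 3.14, 3.14, 3.14, 3.14].

### API

Orientations are given as a unit quaternion [x, y, z, w].
In Python, from rig import env gives the robot as it stands.
- The arm moves only by the tool send_rows, never from a script. Its argument "steps" is text: rows parted by semicolons, each of 6 numbers parted by spaces: the shift along the tool's x, y, z in m, then the turn, a rotation vector about the tool's x, y, z in rad. A call has 1 to 10 rows; each row is the pose to reach, as a shift and turn from the pose commanded when the call began, along the tool's axes at that moment; what a row does not reach only later rows make up. A row lasts 1/8 s, in which the tool goes at most 62.5 mm and 10.7 degrees, less where a joint would pass 70% of its speed; a pose out of reach is approached as far as the arm can. A call with a gripper value outside its range is refused whole. "jaw" is the opening in per cent of the stroke, from 0 (shut) to 100 (fully open), set as the call begins (left out, the last holds). The fingers move at their own pace and stop on an object; "force" is the grip in N (left out, the last holds). Time passes only in rows, so rows that repeat a pose let the fingers close. It gives the time, the measured TCP pose, the force, the opening and the grip force at its end, in the units of the state.
- env.observe(): the state, without advancing time (a new reading comes with each control period).
- env.capture(name): name is "side" or "top" or "wrist"; returns a dict with "image" (420x560x3 uint8, red, green, blue), "range_z" (420x560 float32, m along the optical axis (not along the pixel's ray), 0 where there is no reading), "fovy" (degrees; the focal length in pixels is half the picture's height over the tangent of half this angle, whatever the lens; pixels are square), "cx", "cy" (the principal point, pixels), "rvec" (rotation vector, rad) and "tvec" (3), from world to camera coordinates, as OpenCV has them. Camera axes: x right, y down, z forward; pixel columns grow to the right and rows downward; lengths in m; the calibration is good to about 2 mm. The wrist camera is an equidistant fisheye: a pixel r from the principal point sees the ray r / f radians off the axis. A picture is of the moment at which its call begins.
- env.job_done(): hands the job in; it is judged then, once.
The state is a dict: "t": time; "q": joint angles; "qd": joint speeds; "joint_efforts": joint torques, N m; "position": TCP position; "ee_rot": TCP orientation; "wrist_force": force on the tool from outside, world axes, zero at the start; "torque": the same for the moment, N m; "finger_gap": finger opening in m; "finger_force": force on a finger pad.
Only numpy, scipy, OpenCV 4.12 (cv2) and the standard library are available. Lean on these libraries where they do the work, as an engineer would, in place of code of your own. Each camera call takes 0.05 s, during which the arm holds its last target. There are 200 camera calls.

### The job

On the gearbox housing, first turn the steel drum so that its yellow mark squarely faces the sensor block. Then take the red cover by its black rib, slide its yellow tongue under the yellow bridge until the cover drops over the dowel pin hidden beneath it, and press it down against the sprung seal until it lies flush on the housing. Finish while still holding the cover pressed down, ready for the screws, and leave the drum's setting and the other things on the bench alone.

Things in the scene. Friction and masses are not known exactly. Their poses are not given: they have to be found in the camera images.
- housing: Grey gearbox housing with a bare aluminium top face, fixed to the bench: block 170 (x) by 200 (y) by 45 mm high. Origin: centre of its underside, z up. Its +x is the way the cover slides under the bridge, and the way from the drum's axis to the sensor. Drum, sensor, pin and bridge stand on its face (z 45 mm), none above z 91 mm. A shaft stub sticks 20 mm out of its +y side.
- pin_tip (a point): Tip of the upright brass dowel pin, 11 mm diameter (chamfered), standing 16 mm above the housing's face, at x -15, y -45, z 61 mm in the housing frame. It pokes out of the black seal pad.
- lug (a point): Middle of the underside of the yellow bridge bar, 59 mm from the pin in the housing's +x, 36 mm above the face. Bar 12 (x) by 56 (y) by 8 mm; the passage between its two posts is 40 mm wide in y, centred on the pin. The bar blocks lowering the cover straight onto the pin: slide the tongue under it, cover level and just clear of the pin.
- seal (a joint): How far the black sprung seal pad is pushed down (m): 0 up, its top 6 mm above the face; 0.006 flush with the face. Pad 70 (x) by 44 (y) mm, around the pin. Spring force 6 N at the top, 12 N when flush: the cover's own weight does not push it down, and it rises again when let go.
- drum (a joint): Turn of the drum in rad about the upright axis, counter-clockwise from above positive; 0 when the yellow mark points along the housing's +x, squarely at the sensor. It starts between 0.5 and 1.4 and has light friction (0.06 N m), so it stays where it is left. Range -1.8 to 1.8.
- drum_top (a point): Centre of the top of the drum, on its axis, 42 mm above the face. Upright steel cylinder, 40 mm diameter, 42 mm high, with a 9 mm wide yellow stripe down one side that runs on over the top from the axis to that side. Can be gripped across its diameter from above.
- sensor_face (a point): Middle of the red window of the black sensor block, looking at the drum, 65 mm from the drum's axis in the housing's +x. The block is 22 (x) by 34 (y) by 28 mm high on the face.
- cover: Red cover, at first loose on the bench, about 0.38 kg. Origin: centre of its underside, z up, +x towards its tongue. Plate 100 (x) by 64 (y) by 20 mm; at the +x end a yellow tongue 14 mm long, 30 mm wide, 6 mm thick, level with the underside. On top, centred over the hole, a black rib 50 (x) by 18 (y) mm, 20 to 52 mm above the underside.
- cover_hole (a point): Mouth of the dowel hole, at the centre of the cover's underside: 14 mm diameter, 20 mm deep, closed above by the rib. Seated, it lies on the pin's axis; the underside is then 6 mm above the housing's face on the unpressed seal, and on the face when flush.
- cover_grip (a point): Point to grip in the rib, on the cover's z axis 43 mm above the underside; the fingers close along the cover's y over 18 mm.
- tongue_tip (a point): Middle of the end of the tongue, 64 mm from the hole in the cover's +x, 3 mm above the underside.
- spray_can: Bystander: upright can with a blue label, 58 mm diameter, 150 mm high; origin at the centre of its underside.
- bearing: Bystander: steel ring lying flat, 62 mm outer, 32 mm inner diameter, 16 mm high; origin at the centre of its underside.
- screwdriver: Bystander: screwdriver with an orange handle, 190 mm long, lying flat on the bench to the right of the cover; x along it, from handle to tip.
- bolt_tray: Bystander: empty blue tray, 80 by 90 by 30 mm; origin at the centre of its underside.
Mind the look-alikes: they are no part of the job. Of the things that look like the cover, the smallest one is meant.

How it is judged:
On the way, in this order (a step that is already met when the one before it is completed fails the run):
1. the drum's yellow mark faces the sensor, the cover not yet on the housing (value of joint drum between -0.17 and 0.17 rad and horizontal distance between cover_hole and pin_tip above 0.05 m), for 0.3 s.
2. the cover has dropped over the pin, its tongue under the bridge, the drum still facing the sensor (value of joint drum between -0.17 and 0.17 rad and horizontal distance between cover_hole and pin_tip below 0.0035 m and x of tongue_tip in the frame of housing above 0.042 m and angle between cover's own z axis and vertical below 0.06 rad and z of cover_hole in the frame of housing below 0.0545 m), for 0.1 s.
At the end, for the whole second after the job is handed in: Drum within 0.17 rad of facing the sensor; hole within 3.5 mm of the pin axis, tongue under the bridge, cover level within 0.06 rad, its underside within 2.5 mm of the face, seal pushed down over 4.2 mm, fingers bearing on the cover with over 2 N (value of joint drum between -0.17 and 0.17 rad and horizontal distance between cover_hole and pin_tip below 0.0035 m and x of tongue_tip in the frame of housing above 0.042 m and angle between cover's own z axis and vertical below 0.06 rad and z of cover_hole in the frame of housing below 0.0475 m and value of joint seal above 0.0042 m and contact force between the fingers and cover above 2 N); the arm keeps its last pose, push and grip.
It fails at once if a bystander is moved by more than 3 cm (distance of any of spray_can, bearing, screwdriver, bolt_tray from where it was at the start of the episode above 0.03 m).
It also fails if it takes over 54 s, if anything falls off the work surface, if the arm or the gripper's body presses on something with over 40 N, if the wrist force passes 120 N, or if a joint passes its speed limit or range.

## Working session

There is one attempt and no reset: what is moved stays moved. The work goes in short steps, Python scripts to look and compute and a tool call to move; the robot and the scene stay as the last step left them, time stands still between calls to the robot, and variables do not carry over. Pictures are saved under pics/ and viewed, at most 10 in all, crops included, and the job is handed in when it is done.

Besides the shell and the picture viewer there is one more tool, called by a JSON object that holds its "fn" and its "kwargs". send_rows: Moves the arm, as the interface text tells. Its arguments: {"type":"object","properties":{"steps":{"type":"string"},"jaw":{"type":"number"},"force":{"type":"number"}},"required":["steps"]}

```bash
mkdir -p pics
cat > h.py <<'E'
import numpy as np, cv2
from scipy.spatial.transform import Rotation as R
from rig import env
def cap(n,save=None):
    c=env.capture(n)
    if save: cv2.imwrite('pics/'+save+'.png',c['image'][:,:,::-1])
    return c
def cloud(c):
    h,w=c['range_z'].shape; f=h/2/np.tan(np.radians(c['fovy'])/2)
    v,u=np.mgrid[:h,:w]; z=c['range_z']
    P=np.stack([(u-c['cx'])/f*z,(v-c['cy'])/f*z,z],-1)
    Rm=R.from_rotvec(np.ravel(c['rvec'])).as_matrix()
    return (P-np.ravel(c['tvec']))@Rm
E
python3 - <<'E'
from h import *
a=cap('top','top1'); b=cap('side','side1')
np.savez('c1.npz',ti=a['image'],tp=cloud(a),tz=a['range_z'],si=b['image'],sp=cloud(b),sz=b['range_z'])
s=env.observe(); print(s['t'],s['position'],s['ee_rot'],s['wrist_force'],s['finger_gap'],a['fovy'],a['tvec'],a['rvec'])
E
```

```text
0.1 [ 0.2364851  -0.49598818  0.23057743] [ 9.75373324e-01  2.20558972e-01 -8.26923025e-05 -7.82468177e-04] [ 0.22585243  0.1805212  -0.01398878] 0.08511917116020062 42.50410358995218 [-0.05829721  0.562982    1.68528583] [ 2.19248161 -2.13958263  0.13579961]
```

View pics/top1.png

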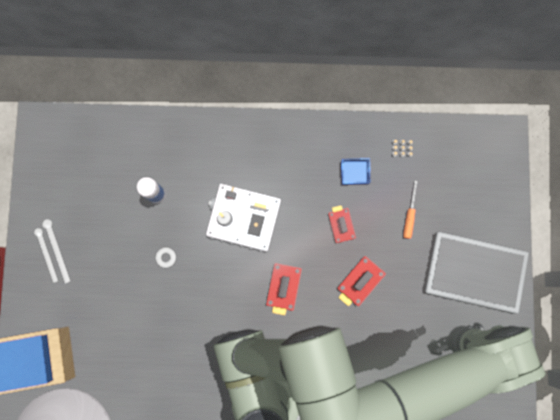

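View pics/side1.png

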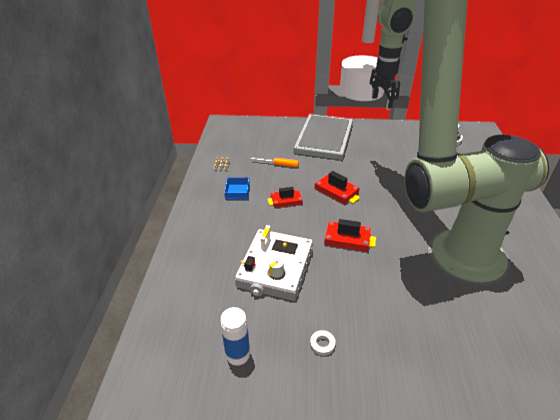

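The top view shows three red covers, at (342,225), (284,288) and (361,281). The one at (342,225) is the smallest and fits the description, with the screwdriver just to its right. The housing is at (244,218), with the drum at (224,217), the sensor at (230,195), the bridge at (259,207) and the seal pad at (257,225).

Run:
```python
from h import *
d=np.load('c1.npz'); P=d['tp']; I=d['ti'].astype(int); hsv=cv2.cvtColor(d['ti'],cv2.COLOR_RGB2HSV)
red=((hsv[...,0]<8)|(hsv[...,0]>172))&(hsv[...,1]>150)&(hsv[...,2]>80)
for (u,v) in [(342,225),(284,288),(361,281)]:
    m=np.zeros(red.shape,bool); m[v-30:v+30,u-30:u+30]=1
    q=P[m&red&(P[...,2]>.012)&(P[...,2]<.04)]
    r=cv2.minAreaRect((q[:,:2]*1000).astype(np.float32)); print('red',u,v,r,len(q),np.median(q[:,2]))
    y=m&(hsv[...,0]>20)&(hsv[...,0]<35)&(hsv[...,1]>120); q=P[y]; print(' tongue',q.mean(0))
    k=m&(P[...,2]>.042); q=P[k];print(' rib',q.mean(0),cv2.minAreaRect((q[:,:2]*1000).astype(np.float32)))
m=np.zeros(red.shape,bool); m[175:260,200:290]=1
q=P[m&(abs(P[...,2]-.045)<.006)]; print('housing',cv2.minAreaRect((q[:,:2]*1000).astype(np.float32)),np.median(q[:,2]))
q=P[m&(abs(P[...,2]-.087)<.007)]; print('z87',q.mean(0),len(q))
for n,(u,v) in dict(can=(149,188),bear=(166,258),tray=(355,172),sd=(410,222)).items(): print(n,P[v,u])
t=d['ti']; a=cv2.resize(t[180:325,195:395],(800,580),interpolation=cv2.INTER_CUBIC); cv2.imwrite('pics/crop1.png',a[:,:,::-1])
```

```text
red 342 225 ((0.0, 0.0), (0.0, 0.0), 0.0) 0 nan
 tongue [nan nan nan]
 rib [ 0.524047   -0.19124654  0.36151478] ((462.70013427734375, -144.01406860351562), (45.96408462524414, 294.88055419921875), 49.451717376708984)
red 284 288 ((311.4687805175781, -47.02678680419922), (30.90741539001465, 59.67247772216797), 1.3207796812057495) 28 0.027049690942856752
 tongue [ 0.29171145 -0.03495454  0.00913591]
 rib [ 0.36084366 -0.04476016  0.1869707 ] ((361.121826171875, -43.95660400390625), (27.66259002685547, 66.49354553222656), 80.02803039550781)
red 361 281 ((383.1712951660156, -288.86285400390625), (81.088134765625, 127.20449829101562), 50.74118423461914) 191 0.027407118104616383
 tongue [ 0.33087397 -0.24729462  0.00697221]
 rib [ 0.38357852 -0.27176472  0.18179584] ((364.3547668457031, -178.32693481445312), (57.4291877746582, 289.6221618652344), 10.729775428771973)
housing ((577.0963745117188, 92.58975219726562), (211.01576232910156, 170.39891052246094), 77.21659851074219) 0.0447032743440402
z87 [0.58315329 0.10859506 0.08677601] 190
can [0.64150439 0.36233978 0.15095283]
bear [ 0.44162591  0.33414744 -0.00422345]
tray [ 0.73669313 -0.27076556  0.00752433]
sd [ 0.57492305 -0.44713741  0.0212892 ]
  return _methods._mean(a, axis=axis, dtype=dtype,
  ret = ret.dtype.type(ret / rcount)
<stdin>:8: RuntimeWarning: Mean of empty slice.
  ret = um.true_divide(
```

View pics/crop1.png

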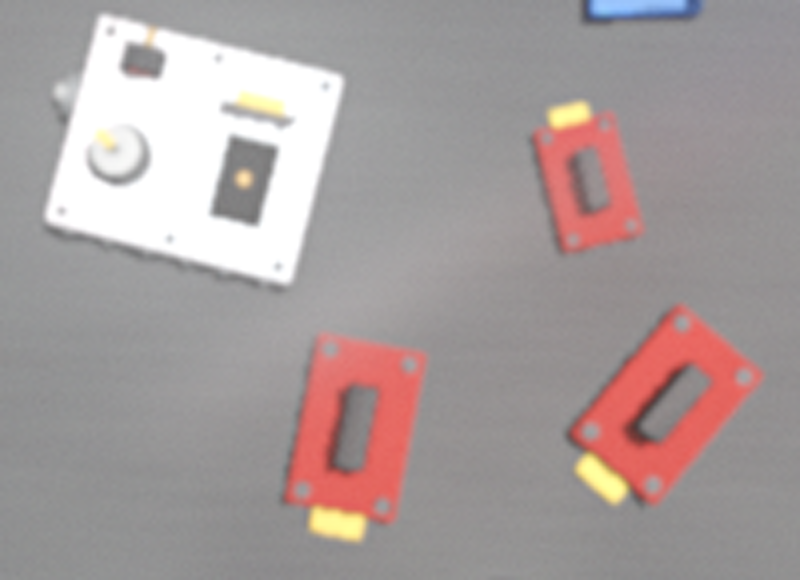

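The enlarged crop confirms it: the cover at crop (588,180) is clearly the smallest of the three. Its tongue points up-image, towards world +x. Depth is missing there, so I'll intersect rays with known planes instead.

```bash
cat >> h.py <<'E'
def plane(c,uv,z):
    "intersect pixel rays with world plane z (pinhole or wrist fisheye)"
    uv=np.atleast_2d(uv).astype(float); h=c['image'].shape[0]
    f=h/2/np.tan(np.radians(c['fovy'])/2); d=(uv-[c['cx'],c['cy']])/f
    if c.get('fish'):
        r=np.linalg.norm(d,axis=1,keepdims=True)+1e-12
        ray=np.hstack([d/r*np.sin(r),np.cos(r)])
    else: ray=np.hstack([d,np.ones((len(d),1))])
    Rm=R.from_rotvec(np.ravel(c['rvec'])).as_matrix()
    o=-Rm.T@np.ravel(c['tvec']); w=ray@Rm
    return o+w*((z-o[2])/w[:,2])[:,None]
def rect(c,mask,z):
    n,l,s,_=cv2.connectedComponentsWithStats(mask.astype(np.uint8)); k=1+np.argmax(s[1:,4])
    cs,_=cv2.findContours((l==k).astype(np.uint8),cv2.RETR_EXTERNAL,cv2.CHAIN_APPROX_NONE)
    p=plane(c,max(cs,key=len)[:,0],z)[:,:2]*1000
    return cv2.minAreaRect(p.astype(np.float32))
E
python3 - <<'E'
from h import *
c=cap('top'); hsv=cv2.cvtColor(c['image'],cv2.COLOR_RGB2HSV); P=cloud(c)
def win(u,v,s):
    m=np.zeros(hsv.shape[:2],bool); m[v-s:v+s,u-s:u+s]=1; return m
print('depth',P[225,342],P[215,342],P[240,342],P[218,260],c['image'][225,332],hsv[225,332])
red=((hsv[...,0]<10)|(hsv[...,0]>170))&(hsv[...,1]>110)
yel=(hsv[...,0]>18)&(hsv[...,0]<38)&(hsv[...,1]>90)
print('cover',rect(c,red&win(342,225,25),.02))
v,u=np.nonzero(yel&win(338,210,12)); print('tongue',plane(c,[[u.mean(),v.mean()]],.006))
v,u=np.nonzero((hsv[...,2]<90)&win(342,225,9)); print('rib',plane(c,[[u.mean(),v.mean()]],.052))
w=(hsv[...,2]>190)&(hsv[...,1]<60)
print('housing',rect(c,w&win(244,218,45),.045))
q=lambda x,y:[195+x/4-.4,180+y/4-.4]
print('pin',plane(c,[q(243,179)],.061),'bridge',plane(c,[q(262,104)],.089),'drum',plane(c,[q(119,148)],.087),'mark',plane(c,[q(105,137)],.087),'sensor',plane(c,[q(143,58)],.073))
E
```

```text
depth [ 0.55693595 -0.22576639  0.04633423] [ 0.59155866 -0.22782293  0.02525845] [ 0.51150447 -0.22914225  0.02185216] [0.57164164 0.03335562 0.05496826] [208 114 112] [  1 118 208]
cover ((558.37890625, -227.15084838867188), (97.10017395019531, 63.19167709350586), 14.796730041503906)
tongue [[ 0.61488135 -0.21228605  0.006     ]]
rib [[nan nan nan]]
housing ((577.7479248046875, 94.62158203125), (219.5657958984375, 174.60989379882812), 76.9146728515625)
pin [[0.55054663 0.04707061 0.061     ]] bridge [[0.6060346  0.03287345 0.089     ]] drum [[0.56930909 0.14201431 0.087     ]] mark [[0.57757614 0.15310022 0.087     ]] sensor [[0.6422694  0.12736583 0.073     ]]<stdin>:10: RuntimeWarning: Mean of empty slice.
  ret = ret.dtype.type(ret / rcount)
```

```bash
cat >> h.py <<'E'
def row(p,phi):
    "print shift/turn to put TCP at p (m), tool down, tool-x yaw phi (deg), from present measured pose"
    s=env.observe(); r=R.from_quat(s['ee_rot']); t=R.from_euler('z',phi,degrees=True)*R.from_euler('x',180,degrees=True)
    d=r.inv().apply(np.array(p)-s['position']); w=(r.inv()*t).as_rotvec()
    print('row',np.round(d,4),np.round(w,4),'t',round(s['t'],2),'F',np.round(s['wrist_force'],1),'gap',s['finger_gap'],'phi',R.from_quat(s['ee_rot']).as_matrix()[:2,0])
E
python3 -c "
from h import *
row([.569,.142,.22],165)"
```

```text
row [ 0.5747 -0.4329  0.0114] [-4.000e-04 -1.700e-03 -2.435e+00] t 0.15 F [ 0.1  0.2 -1.4] gap 0.08540611250780222 phi [0.90269352 0.43028408]
```

{"fn": "send_rows", "kwargs": {"steps": "0.2 -0.15 0.01 0 0 -0.8; 0.4 -0.3 0.01 0 0 -1.6; 0.4 -0.3 0.01 0 0 -1.6; 0.4 -0.3 0.01 0 0 -1.6; 0.4 -0.3 0.01 0 0 -1.6; 0.575 -0.433 0.011 0 0 -1.8; 0.575 -0.433 0.011 0 0 -1.8; 0.575 -0.433 0.011 0 0 -1.8; 0.575 -0.433 0.011 0 0 -1.8; 0.575 -0.433 0.011 0 0 -1.8", "jaw": 65}}

```text
t: 1.4
position: [0.5263, 0.0596, 0.2212]
ee_rot: [0.432, 0.902, -0.0, 0.0]
wrist_force: [1.7, -0.1, 0.4]
finger_gap: 0.0551
finger_force: 0.0
```

```bash
python3 -c "
from h import *
row([.569,.142,.22],165)"
```

```text
row [0.0374 0.085  0.0012] [-2.000e-04  3.000e-04 -6.306e-01] t 1.4 F [ 1.7 -0.1  0.4] gap 0.05509685069419332 phi [-0.62750975  0.77860864]
```

{"fn": "send_rows", "kwargs": {"steps": "0.037 0.085 0.001 0 0 -0.63; 0.037 0.085 0.001 0 0 -0.63; 0.037 0.085 0.001 0 0 -0.63; 0.037 0.085 0.001 0 0 -0.63; 0.037 0.085 0.001 0 0 -0.63; 0.037 0.085 0.001 0 0 -0.63"}}

```text
t: 2.15
position: [0.5689, 0.1394, 0.2201]
ee_rot: [0.134, 0.991, -0.0, -0.0]
wrist_force: [0.3, 0.3, 0.0]
finger_gap: 0.0558
finger_force: 0.0
```

```bash
python3 -c "
from h import *
row([.569,.142,.22],165)
c=cap('wrist','w1');print(c['fovy'],c['tvec'],c['rvec'],c['cx'],c['cy'])
Rm=R.from_rotvec(c['rvec']).as_matrix();print(-Rm.T@c['tvec'],Rm)"
```

```text
row [0.0006 0.0026 0.0001] [-0.0001 -0.0003 -0.0062] t 2.15 F [0.3 0.3 0. ] gap 0.05582329418706751 phi [-0.96429827  0.26481834]
65.70646984690485 [-0.28443383 -0.52265296  0.20820016] [-2.28623181 -1.74242123 -0.28069899] 273.1688323043109 203.6740744323755
[0.49087865 0.1599583  0.36175616] [[ 2.65114355e-01  9.64216962e-01  1.66823106e-04]
 [ 9.15488095e-01 -2.51770505e-01  3.13836200e-01]
 [ 3.02648189e-01 -8.30497574e-02 -9.49477125e-01]]
```

View pics/w1.png

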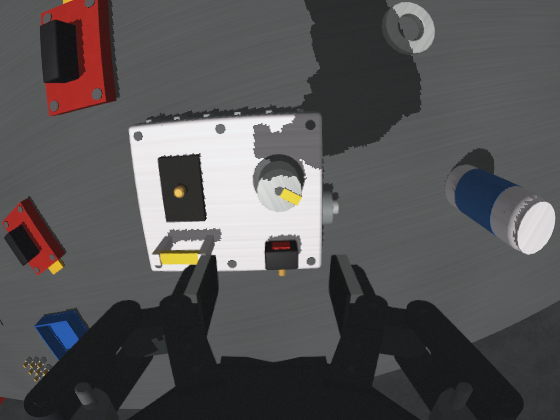

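The wrist view shows the drum top centred at about (279,190) with its stripe running to (300,201). The pin tip is at (179,192), the bridge bar at (180,258), the sensor at (282,253), and the meant (small) cover is at the left edge near (33,238).

Run:
```python
from h import *
c=cap('wrist'); c['fish']=1; hsv=cv2.cvtColor(c['image'],cv2.COLOR_RGB2HSV)
def win(u0,u1,v0,v1):
    m=np.zeros(hsv.shape[:2],bool); m[v0:v1,u0:u1]=1; return m
yel=(hsv[...,0]>18)&(hsv[...,0]<38)&(hsv[...,1]>150)
def pts(m,z):
    v,u=np.nonzero(m); return plane(c,np.c_[u,v],z)[:,:2]*1000
q=pts(yel&win(270,310,180,212),.087); print('stripe',q.mean(0),len(q),cv2.minAreaRect(q.astype(np.float32)))
q=pts(yel&win(168,192,180,205),.061); print('pin',q.mean(0),len(q))
q=pts(yel&win(150,210,250,268),.089); print('bar',q.mean(0),cv2.minAreaRect(q.astype(np.float32)))
m=win(250,305,165,215)&(hsv[...,2]>150); 
r=np.c_[plane(c,[[130,127],[322,114],[322,267],[152,269]],.045)[:,:2]*1000]; print('corners',r,r.mean(0))
print('screws',plane(c,[[138.5,136],[310.5,125],[310.5,261],[162,260]],.045)[:,:2]*1000)
for uv in [(260,190),(300,190),(279,171),(279,209)]: print(hsv[uv[1],uv[0]],end=' ')
g=cv2.resize(c['image'][150:225,235:325],(720,600),interpolation=cv2.INTER_CUBIC); cv2.imwrite('pics/w2.png',g[:,:,::-1])
```

```text
stripe [575.99862007 152.26313728] 182 ((576.0485229492188, 152.26475524902344), (16.947654724121094, 8.59707260131836), 47.44481658935547)
pin [550.10510949  46.36683361] 54
bar [606.00211277  32.85458448] ((605.7086791992188, 32.87397766113281), (39.44276428222656, 14.406208992004395), 76.84909057617188)
corners [[472.31988046  11.73334136]
 [516.17091761 202.1498832 ]
 [678.55548088 165.18285766]
 [632.16700007 -26.51379867]] [574.80331976  88.13807089]
screws [[484.38534232  17.92038914]
 [523.91332505 188.5307423 ]
 [667.35492949 154.34964245]
 [623.80488148  -8.9711383 ]]
[ 60   1 218] [ 50   4 195] [60  6 82] [ 60   3 199]
```

View pics/w2.png

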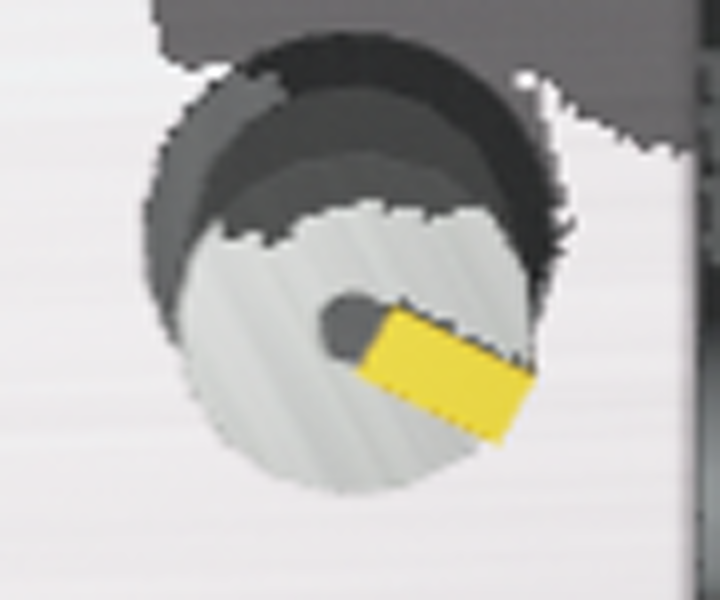

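```bash
python3 -c "
from h import *
row([.5685,.143,.066],165)"
```

```text
row [0.0014 0.0034 0.1542] [ 0.     -0.0001 -0.0059] t 2.25 F [-0.2  0.7 -0.8] gap 0.055344996724939935 phi [-0.96438125  0.26451615]
```

{"fn": "send_rows", "kwargs": {"steps": "0.0014 0.0034 0.04 0 0 0; 0.0014 0.0034 0.09 0 0 0; 0.0014 0.0034 0.12 0 0 0; 0.0014 0.0034 0.14 0 0 0; 0.0014 0.0034 0.154 0 0 0; 0.0014 0.0034 0.154 0 0 0; 0.0014 0.0034 0.154 0 0 0"}}

```text
t: 3.12
position: [0.5693, 0.1432, 0.0672]
ee_rot: [0.133, 0.991, 0.0, 0.001]
wrist_force: [-0.0, -0.2, -0.1]
finger_gap: 0.0553
finger_force: 0.0
```

{"fn": "send_rows", "kwargs": {"steps": "0 0 0 0 0 0; 0 0 0 0 0 0; 0 0 0 0 0 0; 0 0 0 0 0 0; 0 0 0 0 0 0", "jaw": 0, "force": 30}}

```text
t: 3.75
position: [0.5697, 0.1443, 0.0677]
ee_rot: [0.133, 0.991, 0.001, 0.001]
wrist_force: [-0.3, 4.5, 6.2]
finger_gap: 0.0387
finger_force: 30.4
```

{"fn": "send_rows", "kwargs": {"steps": "0 0 0 0 0 0.13; 0 0 0 0 0 0.26; 0 0 0 0 0 0.4; 0 0 0 0 0 0.53; 0 0 0 0 0 0.66; 0 0 0 0 0 0.8; 0 0 0 0 0 0.93; 0 0 0 0 0 1.06; 0 0 0 0 0 1.06; 0 0 0 0 0 1.06"}}

```text
t: 5.0
position: [0.569, 0.1435, 0.0677]
ee_rot: [0.616, 0.788, 0.001, 0.0]
wrist_force: [-3.5, 2.1, 8.9]
finger_gap: 0.0389
finger_force: 30.6
```

{"fn": "send_rows", "kwargs": {"steps": "0 0 0 0 0 0; 0 0 0 0 0 0; 0 0 0 0 0 0; 0 0 0 0 0 0", "jaw": 65}}

```text
t: 5.5
position: [0.5684, 0.143, 0.066]
ee_rot: [0.616, 0.788, -0.0, -0.0]
wrist_force: [-0.7, -0.0, -0.8]
finger_gap: 0.0557
finger_force: 0.0
```

{"fn": "send_rows", "kwargs": {"steps": "0 0 -0.04 0 0 0; 0 0 -0.1 0 0 0; 0 0 -0.155 0 0 0; 0 0 -0.155 0 0 0; 0 0 -0.155 0 0 0; 0 0 -0.155 0 0 -0.8; 0 0 -0.155 0 0 -0.8; 0 0 -0.155 0 0 -0.8; 0 0 -0.155 0 0 -0.8; 0 0 -0.155 0 0 -0.8"}}

```text
t: 6.75
position: [0.5671, 0.143, 0.2187]
ee_rot: [0.259, 0.966, -0.001, -0.002]
wrist_force: [-0.6, -0.2, -0.5]
finger_gap: 0.0557
finger_force: 0.0
```

Run:
```python
from h import *
c=cap('wrist','w3'); c['fish']=1; hsv=cv2.cvtColor(c['image'],cv2.COLOR_RGB2HSV)
uv=cv2.fisheye  # unused
yel=((hsv[...,0]>18)&(hsv[...,0]<38)&(hsv[...,1]>150)).astype(np.uint8)
n,l,s,ce=cv2.connectedComponentsWithStats(yel)
for k in range(1,n):
    if s[k,4]<25: continue
    v,u=np.nonzero(l==k)
    for nm,z in (('drum/bar',.088),('pin',.061)):
        q=plane(c,np.c_[u,v],z)[:,:2]*1000; print(nm,ce[k],s[k,4],q.mean(0),cv2.minAreaRect(q.astype(np.float32))[1:])
row([.558,-.227,.22],195)
```

```text
drum/bar [42.0308642  57.96296296] 162 [330.3617241   16.07796953] ((33.552772521972656, 7.104313850402832), 80.67135620117188)
pin [42.0308642  57.96296296] 162 [313.78951092  -0.41719541] ((36.87602996826172, 7.80794620513916), 80.67131805419922)
drum/bar [279.58083832 205.50898204] 167 [578.80594036 141.44409442] ((8.403862953186035, 17.012107849121094), 77.56864929199219)
pin [279.58083832 205.50898204] 167 [586.84110763 137.36592987] ((9.236231803894043, 18.697134017944336), 77.56859588623047)
drum/bar [183.49122807 219.01754386] 57 [546.01429833  58.43751591] ((7.706871509552002, 8.238391876220703), 54.21260070800781)
pin [183.49122807 219.01754386] 57 [550.80158798  46.13789028] ((8.470181465148926, 9.054327011108398), 54.21253204345703)
drum/bar [303.16 271.  ] 25 [647.99172907 128.22462688] ((4.8777008056640625, 5.2635321617126465), 78.24553680419922)
pin [303.16 271.  ] 25 [662.8794649 122.8371283] ((5.360808372497559, 5.78487491607666), 78.24574279785156)
drum/bar [ 92.3697479  315.32773109] 119 [ 587.84531747 -119.49683004] ((10.227972030639648, 27.388139724731445), 15.756383895874023)
pin [ 92.3697479  315.32773109] 119 [ 596.77579796 -149.42012272] ((11.241073608398438, 30.10080909729004), 15.756330490112305)
row [-0.1773 -0.3249 -0.001 ] [-0.0012 -0.0044 -0.7859] t 6.8 F [-0.2  0.  -0.3] gap 0.055432609733134616 phi [-0.8657495   0.50046513]
```

View pics/w3.png

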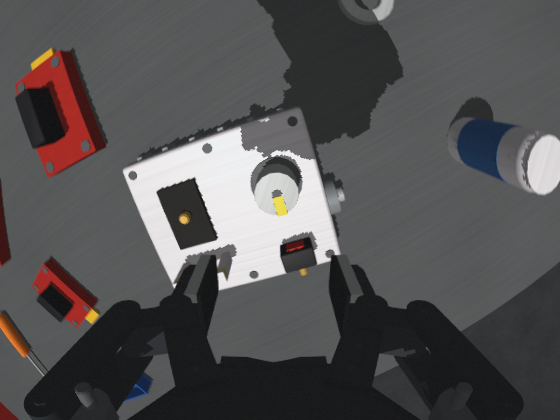

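The stripe, at (279,206), now points at the sensor window: its yaw is -12.4° against -13.2° for the housing. The pin is at (184,219). Next I go to the cover.

{"fn": "send_rows", "kwargs": {"steps": "-0.178 -0.325 0 0 0 -0.786; -0.178 -0.325 0 0 0 -0.786; -0.178 -0.325 0 0 0 -0.786; -0.178 -0.325 0 0 0 -0.786; -0.178 -0.325 0 0 0 -0.786; -0.178 -0.325 0 0 0 -0.786; -0.178 -0.325 0 0 0 -0.786; -0.178 -0.325 0 0 0 -0.786; -0.178 -0.325 0 0 0 -0.786; -0.178 -0.325 0 0 0 -0.786", "jaw": 50}}

```text
t: 8.05
position: [0.5591, -0.2255, 0.2212]
ee_rot: [-0.13, 0.991, 0.0, -0.0]
wrist_force: [0.5, 0.4, 0.4]
finger_gap: 0.0427
finger_force: 0.0
```

Run:
```python
from h import *
c=cap('wrist','w4'); c['fish']=1; hsv=cv2.cvtColor(c['image'],cv2.COLOR_RGB2HSV)
# redo-able
row([.558,-.227,.22],195)
```

```text
row [ 0.0015 -0.001   0.0013] [ 0.0003 -0.0001 -0.0005] t 8.1 F [ 0.9 -0.5 -0.7] gap 0.04252448165340408 phi [-0.96604571 -0.25837121]
```

View pics/w4.png

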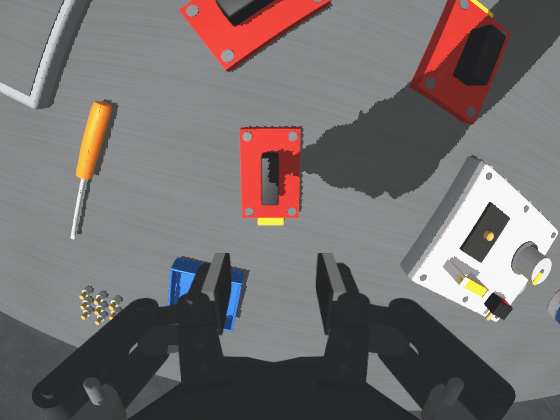

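The small cover is at (270,172) with its tongue at (270,221) and corner screws at (248,136), (293,136), (294,211) and (249,212). The rib's top face spans roughly (262-277, 152-205).

Run:
```python
from h import *
c=cap('wrist'); c['fish']=1; hsv=cv2.cvtColor(c['image'],cv2.COLOR_RGB2HSV)
m=np.zeros(hsv.shape[:2],bool); m[115:235,225:315]=1
red=((hsv[...,0]<10)|(hsv[...,0]>170))&(hsv[...,1]>110)&m
yel=(hsv[...,0]>18)&(hsv[...,0]<38)&(hsv[...,1]>150)&m
print('plate',rect(c,red,.02))
v,u=np.nonzero(yel); print('tongue',plane(c,[[u.mean(),v.mean()]],.006)*1000, rect(c,yel,.006))
s=plane(c,[[248,136],[293,136],[294,211],[249,212]],.02)[:,:2]*1000; print('screws',s,s.mean(0))
P=hsv[...,2]; b=(P<100)&(hsv[...,1]<90)&m
n,l,st,ce=cv2.connectedComponentsWithStats(b.astype(np.uint8))
for k in range(1,n):
    if st[k,4]>150: print('rib',ce[k],st[k],rect(c,l==k,.052))
```

```text
plate ((558.3650512695312, -230.14610290527344), (100.70011138916016, 64.39521789550781), 15.127294540405273)
tongue [[ 616.640516   -213.98625379    6.        ]] ((616.7817993164062, -214.18577575683594), (7.605365753173828, 29.40787124633789), 14.964961051940918)
screws [[ 524.86554452 -263.01115517]
 [ 512.66754708 -217.11960959]
 [ 593.04508624 -193.13413865]
 [ 607.22025016 -241.60294901]] [ 559.449607  -228.7169631]
rib [305.75514019 162.4953271 ] [299 126  16  85 535] ((537.3839721679688, -197.97991943359375), (84.70150756835938, 14.253939628601074), 16.77274513244629)
rib [271.20204978 179.28843338] [261 153  18  52 683] ((556.662353515625, -230.68972778320312), (51.93923568725586, 16.5837459564209), 15.1738920211792)
```

```bash
python3 -c "
from h import *
row([.5583,-.2298,.0245],195.1)"
```

```text
row [ 0.002  -0.0035  0.1969] [ 0.      0.0001 -0.0024] t 8.15 F [ 0.3  0.4 -0.4] gap 0.042866885338797206 phi [-0.96610013 -0.25816763]
```

{"fn": "send_rows", "kwargs": {"steps": "0.002 -0.0035 0.06 0 0 0; 0.002 -0.0035 0.12 0 0 0; 0.002 -0.0035 0.16 0 0 0; 0.002 -0.0035 0.185 0 0 0; 0.002 -0.0035 0.193 0 0 0; 0.002 -0.0035 0.196 0 0 0; 0.002 -0.0035 0.196 0 0 0; 0.002 -0.0035 0.196 0 0 0"}}

```text
t: 9.15
position: [0.5588, -0.2316, 0.0265]
ee_rot: [-0.129, 0.992, -0.001, 0.001]
wrist_force: [0.2, -1.0, 0.3]
finger_gap: 0.0422
finger_force: 0.0
```

{"fn": "send_rows", "kwargs": {"steps": "0 0 0 0 0 0; 0 0 0 0 0 0; 0 0 0 0 0 0; 0 0 0 0 0 0; 0 0 0 0 0 0; 0 0 0 0 0 0", "jaw": 0, "force": 80}}

```text
t: 9.9
position: [0.5584, -0.231, 0.0261]
ee_rot: [-0.129, 0.992, 0.0, 0.001]
wrist_force: [-1.0, 2.2, 5.5]
finger_gap: 0.0166
finger_force: 80.0
```

{"fn": "send_rows", "kwargs": {"steps": "0 0 -0.02 0 0 0; 0 0 -0.07 0 0 0; 0 0 -0.12 0 0 0; 0 0 -0.14 0 0 0; 0 0 -0.14 0 0 0; 0 0 -0.14 0 0 0"}}

```text
t: 10.65
position: [0.5568, -0.2306, 0.1634]
ee_rot: [-0.129, 0.992, 0.001, -0.001]
wrist_force: [-0.3, 0.1, -3.8]
finger_gap: 0.0166
finger_force: 79.0
```

Run:
```python
from h import *
yaw=np.radians(-13.2); pin=np.array([.5505,.0463])
st=pin-.04*np.array([np.cos(yaw),np.sin(yaw)])
print(st); row([*st,.165],166.8)
c=cap('wrist','w5')
```

```text
[0.51155684 0.05543403]
row [-0.0295  0.2881 -0.0011] [ 0.0014 -0.0027  0.4895] t 10.65 F [-0.3  0.1 -3.8] gap 0.016607293770193442 phi [-0.96661164 -0.25623572]
```

View pics/w5.png

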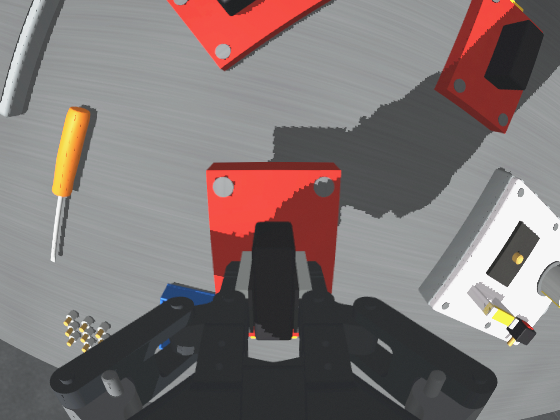

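The cover is held level in the fingers, with its rear screws at (223,187) and (324,187). I'll measure the in-hand offset from those.

Run:
```python
from h import *
c=cap('wrist'); c['fish']=1; s=env.observe(); hsv=cv2.cvtColor(c['image'],cv2.COLOR_RGB2HSV)
zt=s['position'][2]-.0061
def loc(uv,z): return R.from_quat(s['ee_rot']).inv().apply(plane(c,uv,z)-s['position'])*1000
for (u,v) in [(223,187),(324,187)]:
    g=(hsv[...,1]<90); m=np.zeros(g.shape,bool); m[v-14:v+15,u-14:u+15]=1
    n,l,st,ce=cv2.connectedComponentsWithStats((g&m).astype(np.uint8)); k=l[v,u]; print(ce[k],st[k],loc([ce[k]],zt).round(1))
print('rear corners',loc([[207.5,169.5],[341,169.5]],zt).round(1))
row([.5116,.0554,.165],166.8)
```

```text
[222.89425982 186.3776435 ] [213 177  21  20 331] [[ 40.9 -24.5   6.1]]
[323.42283951 186.35185185] [314 177  20  20 324] [[40.9 23.2  6.3]]
rear corners [[ 49.2 -31.5   6.2]
 [ 49.1  31.3   6.3]]
row [-0.0297  0.288  -0.0012] [ 0.0018 -0.0033  0.4895] t 10.75 F [ 0.4 -0.1 -4.7] gap 0.01648504955893028 phi [-0.96661222 -0.25622931]
```

{"fn": "send_rows", "kwargs": {"steps": "0 0.06 0 0 0 0.1; 0 0.12 0 0 0 0.25; -0.01 0.18 0 0 0 0.4; -0.02 0.24 0 0 0 0.49; -0.03 0.288 -0.001 0 0 0.49; -0.03 0.288 -0.001 0 0 0.49; -0.03 0.288 -0.001 0 0 0.49; -0.03 0.288 -0.001 0 0 0.49"}}

```text
t: 11.75
position: [0.5131, 0.0539, 0.1658]
ee_rot: [0.116, 0.993, -0.0, -0.0]
wrist_force: [-0.1, 0.4, -4.1]
finger_gap: 0.0168
finger_force: 79.9
```

```bash
python3 -c "
from h import *
row([.5112,.0555,.0895],166.8)"
```

```text
row [0.0021 0.0012 0.0763] [-0.0004 -0.0008 -0.0021] t 11.75 F [-0.1  0.4 -4.1] gap 0.016848052586812833 phi [-0.97310623  0.23035555]
```

{"fn": "send_rows", "kwargs": {"steps": "0.002 0.001 0.03 0 0 -0.002; 0.002 0.001 0.055 0 0 -0.002; 0.002 0.001 0.07 0 0 -0.002; 0.002 0.001 0.0763 0 0 -0.002; 0.002 0.001 0.0763 0 0 -0.002; 0.002 0.001 0.0763 0 0 -0.002; 0.002 0.001 0.0763 0 0 -0.002"}}

```text
t: 12.62
position: [0.512, 0.0564, 0.0907]
ee_rot: [0.114, 0.993, 0.0, 0.001]
wrist_force: [-0.2, -0.2, -4.3]
finger_gap: 0.0167
finger_force: 79.9
```

Run:
```python
from h import *
c=cap('wrist'); c['fish']=1; s=env.observe(); print(s['position'],s['wrist_force'])
hsv=cv2.cvtColor(c['image'],cv2.COLOR_RGB2HSV)
b=cap('side')
im=np.hstack([cv2.resize(c['image'],(440,330)),cv2.resize(b['image'][210:310,220:330],(360,330),interpolation=cv2.INTER_CUBIC)])
cv2.imwrite('pics/w6.png',im[:,:,::-1])
row([.5505+.0003,.0463,.0895],166.8)
```

```text
[0.51192065 0.05636741 0.09059911] [-0.17092854 -0.04244534 -3.90485855]
row [-0.0403 -0.001   0.001 ] [0.0002 0.001  0.0017] t 12.72 F [-0.2 -0.3 -3.6] gap 0.016603052807737197 phi [-0.97397582  0.22664993]
```

View pics/w6.png

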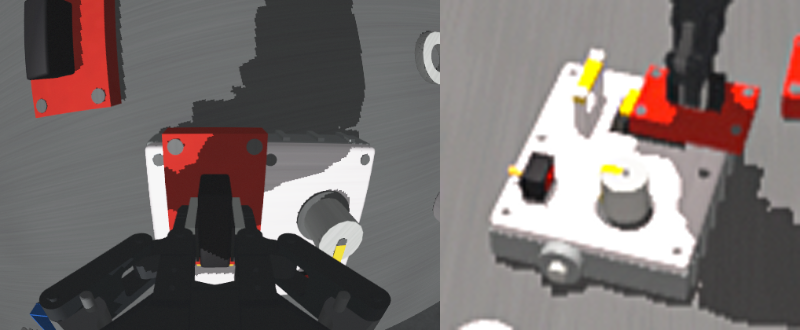

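The left (wrist) half shows the cover level over the housing with its rear edge at (215,132). In the right half, from the side camera, the tongue at (630,100) points at the bridge at (588,80) and sits below the bar. The drum mark still faces the sensor. Next I slide the cover in.

{"fn": "send_rows", "kwargs": {"steps": "-0.01 0 0 0 0 0; -0.02 0 0 0 0 0; -0.028 0 0 0 0 0; -0.034 -0.0003 0 0 0 0; -0.039 -0.0003 0 0 0 0.001; -0.039 -0.0003 0 0 0 0.001; -0.039 -0.0003 0 0 0 0.001; -0.039 -0.0003 0 0 0 0.001"}}

```text
t: 13.72
position: [0.549, 0.0473, 0.0899]
ee_rot: [0.115, 0.993, -0.0, -0.0]
wrist_force: [0.3, -0.7, -2.8]
finger_gap: 0.0169
finger_force: 79.9
```

Run:
```python
from h import *
c=cap('wrist'); c['fish']=1; s=env.observe(); print(s['wrist_force'])
hsv=cv2.cvtColor(c['image'],cv2.COLOR_RGB2HSV)
row([.5497,.0468,.0895],166.8)
```

```text
[-0.55627355  0.44503135 -3.74572026]
row [-0.0007 -0.0003  0.0005] [ 0.     -0.0002  0.0007] t 13.78 F [-0.6  0.4 -3.7] gap 0.01656518851579991 phi [-0.97373943  0.22766528]
```

{"fn": "send_rows", "kwargs": {"steps": "-0.0005 0 0.002 0 0 0; -0.0005 0 0.004 0 0 0; -0.0005 0 0.005 0 0 0; -0.0005 0 0.006 0 0 0; -0.0005 0 0.007 0 0 0; -0.0005 0 0.007 0 0 0"}}

```text
t: 14.52
position: [0.5498, 0.0471, 0.0829]
ee_rot: [0.115, 0.993, -0.0, -0.0]
wrist_force: [0.3, 0.0, -3.9]
finger_gap: 0.0169
finger_force: 79.9
```

It went into the hole with no contact force. Continuing down onto the seal.

{"fn": "send_rows", "kwargs": {"steps": "0 0 0.002 0 0 0; 0 0 0.004 0 0 0; 0 0 0.005 0 0 0; 0 0 0.006 0 0 0; 0 0 0.006 0 0 0; 0 0 0.006 0 0 0"}}

```text
t: 15.28
position: [0.5498, 0.0471, 0.0771]
ee_rot: [0.115, 0.993, 0.0, 0.0]
wrist_force: [-1.5, 0.2, -2.0]
finger_gap: 0.0165
finger_force: 80.3
```

{"fn": "send_rows", "kwargs": {"steps": "0 0 0.001 0 0 0; 0 0 0.002 0 0 0; 0 0 0.003 0 0 0; 0 0 0.004 0 0 0; 0 0 0.005 0 0 0; 0 0 0.006 0 0 0; 0 0 0.006 0 0 0; 0 0 0.006 0 0 0"}}

```text
t: 16.27
position: [0.5499, 0.0471, 0.0714]
ee_rot: [0.115, 0.993, -0.0, 0.0]
wrist_force: [-3.5, -0.3, 7.4]
finger_gap: 0.0165
finger_force: 81.3
```

{"fn": "send_rows", "kwargs": {"steps": "0 0 0.0005 0 0 0; 0 0 0.001 0 0 0; 0 0 0.0015 0 0 0; 0 0 0.0015 0 0 0; 0 0 0.0015 0 0 0"}}

```text
t: 16.9
position: [0.5498, 0.0471, 0.0711]
ee_rot: [0.115, 0.993, -0.0, 0.0]
wrist_force: [-7.0, -0.1, 17.6]
finger_gap: 0.0167
finger_force: 83.1
```

Run:
```python
from h import *
c=cap('wrist'); b=cap('side')
im=np.hstack([cv2.resize(c['image'],(440,330)),cv2.resize(b['image'][210:310,220:330],(360,330),interpolation=cv2.INTER_CUBIC)])
cv2.imwrite('pics/w7.png',im[:,:,::-1])
c['fish']=1; hsv=cv2.cvtColor(c['image'],cv2.COLOR_RGB2HSV)
s=env.observe(); print(s['t'],s['wrist_force'],s['torque'],s['finger_force'])
```

```text
17.0 [-7.39514307 -0.4265395  16.67027241] [0.05513154 1.53817394 0.0096309 ] 83.1483256816864
```

View pics/w7.png

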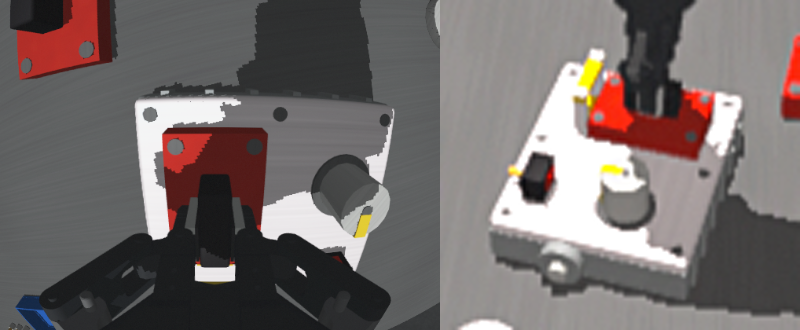

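The cover lies flush, with its tongue under the bridge (right half, about (588,100)). The drum mark still faces the sensor. The downward push is about 17 N, more than the spring needs, and the tool has stopped descending. Handing in.

```bash
python3 -c "
from rig import env
print(env.job_done())"
```

```text
the job is handed in; nothing more can be done
None
```

I handed the job in at about 17 s: the drum mark faces the sensor, and the smallest red cover is over the pin with its tongue under the bridge, held pressed flush at about 17 N; no pass/fail verdict was returned.

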